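Push-fit a water-hammer arrester on the washer supply and prove the joint with a pull

TASK

Take the copper water-hammer arrester from the fittings tray and push its spigot straight down into the open push-fit tee of the washing machine's supply pipe until it has clicked and sits fully home. Then prove the joint: pull the arrester straight up with a steady 18 N for a good second, let it settle back and let go, leaving it standing locked in the tee. Never load the tee with more than 35 N, pushing or pulling, and leave the other fittings, the wrench and the grease pot where they are.

Things in the scene. Friction and masses are not known exactly. Their poses are not given: they have to be found in the camera images.
- arrester: Water-hammer arrester, the only fitting with a copper barrel, 122 mm tall, 0.13 to 0.24 kg, upright in one of the tray's three places. Origin: centre of its lower end; z up its axis. From there up: brass spigot 22 mm diameter to 34 mm (3 mm nose chamfer; locking groove 14 mm diameter from 12 to 24 mm), brass collar 35 mm diameter to 46 mm, copper barrel, crown.
- barrel_mid (a point): The place to grip the arrester: on its axis, 86 mm above its lower end, near the middle of the copper barrel, which is 29 mm in diameter and reaches from 46 to 112 mm above the lower end.
- tray: Fixed wooden fittings tray, 210 (x) x 70 (y) x 30 mm high, origin at the centre of its underside. Three bored places of 24 mm diameter lie along its x axis at -70, 0 and +70 mm; their floors are 8 mm above the counter, so that a fitting stands 22 mm deep in them with some play.
- collet: Grey collet ring round the open, upward mouth of the white push-fit tee (40 mm outer diameter). Origin: centre of the mouth at its rim, 96 mm above the counter; z up the bore (25 to 26 mm wide). Four sprung steel segments inside meet the spigot's nose 13 mm below the rim; the push rises to some 10 to 16 N until it is 20 mm in, then is light, and at about 30 mm they snap into its groove.
- bore_stop (a point): Centre of the bore's stop, 32 mm below the rim. Home, the arrester's lower end is on it and its collar is 2 mm above the rim. Pulled up, a locked arrester rises freely by 2.5 mm, then the segments hold it; an unlocked one comes out. Tee and pipe give up or down in their rubber-lined clips by about 1 mm for each 10 N.
- board: Fixed plywood board of the pipe run, 90 (x) x 400 (y) x 18 mm, origin on the counter straight below the tee's mouth; it reaches from y = -250 to +150 mm. The white 22 mm pipe runs along y, its axis 44 mm above the counter; a brass lever valve (73 mm high) stands at y = -90 to -190 mm, a brass hose outlet points to -x at y = -250 mm.
- stop_end: White plastic stop end standing in the tray: same 22 mm spigot, head 32 mm diameter, 57 mm tall in all. Origin at the lower end. Leave alone.
- pipe_stub: Plain white plastic pipe, 22 mm diameter, 130 mm tall, standing in the tray. Origin at the lower end. Leave alone.
- wrench: Steel wrench, 200 mm long, lying flat on the counter beyond the work. Leave alone.
- grease_pot: White round pot with lid, 64 mm diameter, 55 mm tall, standing on the counter beyond the work. Leave alone.
There are look-alikes about, which are no part of the job. Leave any black look-alike of the arrester alone.

How it is judged (in metres and radians):
On the way, in this order (a step that is already met when the one before it is completed fails the run):
1. the arrester is pushed fully home in the tee (within 2 mm of the stop) (z of arrester in the frame of collet below -0.03 m and horizontal distance between arrester and collet below 0.003 m), for 0.2 s.
2. the arrester is pulled up against the collet with 13 to 23 N for 0.8 s without a break (z of arrester in the frame of collet between -0.0308 and -0.027 m and contact force between arrester and collet between 13 and 23 N), for 0.8 s.
At the end, for the whole second after the job is handed in: The arrester stands released, at rest and upright (within 0.1 rad) in the tee, still locked: its lower end at most 4 mm above the bore's stop and within 3 mm of the bore's axis; the stop end, pipe stub, wrench and grease pot are within 30 mm of where they were (z of arrester in the frame of collet below -0.028 m and horizontal distance between arrester and collet below 0.003 m and angle between the z axis of arrester and the z axis of collet, either way round below 0.1 rad and linear speed of arrester below 0.02 m/s and distance of each of stop_end, pipe_stub, wrench, grease_pot from where it was at the start of the episode below 0.03 m); the robot touches nothing.
It fails at once if the tee and pipe run are loaded by the arrester with more than 35 N, or touched by the robot with more than 35 N (contact force between any of arrester, the arm, the fingers and board above 35 N).
It fails at once if another fitting, the wrench or the grease pot is moved by more than 30 mm (distance of any of stop_end, pipe_stub, wrench, grease_pot from where it was at the start of the episode above 0.03 m).
It also fails if it takes over 64 s, if anything falls off the work surface, if the arm or the gripper's body presses on something with over 40 N, if the wrist force passes 120 N, or if a joint passes its speed limit or range.

ROBOT

A 6-joint arm with a two-finger parallel gripper is mounted at the origin on the work surface. World frame = base frame: x ahead of the robot, y to its left, z up, the work surface at z = 0. Lengths are in m, angles in degrees, forces in N, time in s.
With the tool pointing down it reaches from about 0.4 to 0.925 m from the base axis. Payload 3.4 kg.
Tool frame: the origin (TCP) lies at the very end of the fingers, on their centre line; the grasp point (between the pads) lies 19 mm behind it; y points along the fingers, z is the direction in which the jaws open and shut, and the axes are right-handed (so a half turn about y gives the same grasp; the last joint's range is limited). The gripper opens to 85 mm and grips with 20 to 120 N. Pads are 22 mm wide; open, the fingers measure 114 mm over their backs; the gripper's body (76 mm by 85 mm) begins 54 mm behind the grasp point. The pads swing forward as they close: fully open they stand 13 mm farther back than shut.
Start: joints at [-71.82, 17.578, 86.31, -0, 76.112, -4.211], TCP at [0.219, -0.532, 0.231] pointing down, gripper open.
Joint ranges: [-179.03, 179.03], [-60, 130.46], [8.19, 133.38], [-81.62, 261.62], [5.75, 156.47], [-153.77, 153.77]. Speed limits (degrees/s): [147.25, 147.25, 180, 180, 180, 180].

INTERFACE

Orientations are given as a 3x3 rotation matrix whose columns are the frame's x, y, z axes.
In Python, from cell import r, jaws, optics, ticket gives the robot as it stands. Calls block until the motion is done:
- r.move_ptp(position, orientation): joint-space move of the TCP to a pose.
- r.move_linear(position, attitude=None, velocity=0.15): straight line of the TCP; attitude=None keeps the orientation; velocity is the mean speed in m/s.
- r.movej(angles): joint-space move.
- jaws.grip(opening): opening from 0.0 (shut) to 1.0 (fully open); the grip force is fixed at half the most; returns when the fingers have stopped.
- r.pause(seconds).
- r.inverse_kinematics(position, orientation): joint angles nearest the present ones, or None.
- r.read_state(): the state.
- optics.read_camera(name): name is "side" or "top" or "wrist"; returns a dict with "pixels" (384x512x3 uint8, red, green, blue), "mtx" (3x3 intrinsics, pixels), "R" (3x3) and "t" (3): a world point X has camera coordinates R X + t. Camera axes: x right, y down, z forward; pixel columns grow to the right and rows downward; lengths in m; the calibration is good to about 2 mm. A picture is of the moment at which its call begins. There is no depth.
A pose or a line that the arm cannot do raises r.MotionError and nothing moves.
- ticket.finish_job(): hands the job in, once; it reports no verdict.
The state is a dict: "clock": time; "q": joint angles; "qd": joint speeds; "joint_efforts": joint torques, N m; "tool_pos": TCP position; "eef_rot": TCP orientation; "ft_force": force on the tool from outside, world axes, zero at the start; "wrist_torque": the same for the moment, N m; "grip_width": opening from 0.0 (shut) to 1.0 (fully open).
Only numpy, scipy, OpenCV 4.12 (cv2) and the standard library are available. Lean on these libraries where they do the work, as an engineer would, in place of code of your own. Each camera call takes 0.05 s, during which the arm holds its last target. There are 200 camera calls.

## Working session

There is one attempt and no reset: what is moved stays moved. The work goes in short steps, each a Python script; the robot and the scene stay as the last script left them, time stands still between calls to the robot, and variables do not carry over. Pictures are saved under pics/ and viewed, about 8 in all and at most 12, crops included, and the job is handed in when it is done.

```bash
mkdir -p pics; ls; python3 - <<'E'
from cell import r,jaws,optics,ticket
import cv2,numpy as np
s=r.read_state(); print(s)
for n in ("side","top"):
    d=optics.read_camera(n); np.savez(f"pics/{n}.npz",**d)
    cv2.imwrite(f"pics/{n}0.png",d["pixels"][:,:,::-1]); print(n,d["mtx"].tolist(),d["R"].tolist(),d["t"])
E
```

```text
pics
{'clock': 0.0, 'q': array([-7.18197142e+01,  1.76232952e+01,  8.63851831e+01, -3.41024096e-04,
        7.61121673e+01, -4.21282240e+00]), 'qd': array([-0.09909394, -0.02875954, -0.0161353 , -0.00908943,  0.05583183,
       -0.06873046]), 'joint_efforts': array([-7.97421376e-05, -4.57556677e+01, -2.51913875e+01, -9.84915914e-05,
        1.33836127e-02,  1.29173165e-05]), 'tool_pos': array([ 0.21878698, -0.53097083,  0.2303622 ]), 'eef_rot': array([[-9.24591366e-01, -6.62472807e-04,  3.80959796e-01],
       [-3.80960343e-01,  1.99874277e-03, -9.24589218e-01],
       [-1.48925424e-04, -9.99997783e-01, -2.10039618e-03]]), 'ft_force': array([-0.43147519,  0.30926256, -0.15723536]), 'wrist_torque': array([0.02955162, 0.00156784, 0.03172677]), 'grip_width': 0.9983026497401154}
side [[419.1226536856883, 0.0, 250.9649547350498], [0.0, 419.1226536856883, 193.4350772709869], [0.0, 0.0, 1.0]] [[-0.9128122594126059, -0.40813508753628375, 0.01412548717049885], [-0.2690052579643004, 0.5748977747577085, -0.7727410431484762], [0.30726202214659426, -0.7091673278573861, -0.6345642212148436]] [0.58303674 0.16604226 0.77025137]
top [[442.24085980252846, 0.0, 254.0563391381586], [0.0, 442.24085980252846, 186.14694898978402], [0.0, 0.0, 1.0]] [[-0.02040043481188786, -0.999547185638453, 0.022118904623290424], [-0.9860032211837184, 0.01645254135232484, -0.16591251218151484], [0.1654734724202559, -0.02519399859685533, -0.9858923837619825]] [0.09151678 0.60284115 0.90216251]
```

View pics/side0.png

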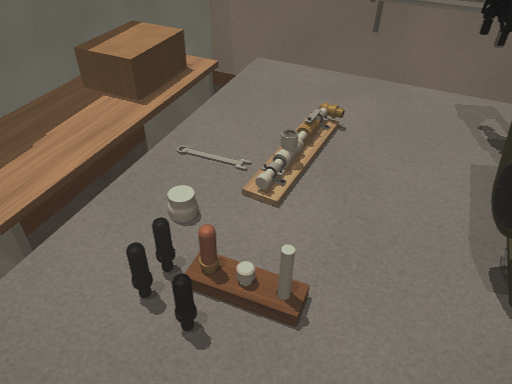

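View pics/top0.png

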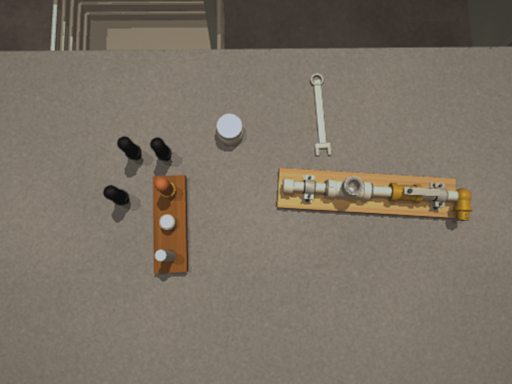

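The side view shows the copper arrester at about (208,248), the stop end at (246,272), the pipe stub at (286,272) and the tee mouth at (289,134), with three black look-alikes to the left. In the top view the arrester is at (165,187), the tee mouth at (353,185), and the black tops are at (157,144), (124,142) and (111,190).

```bash
cat > h.py <<'E'
import numpy as np,cv2
def ray(d,u,v):
    k=np.linalg.inv(d["mtx"])@[u,v,1.]; R=d["R"]; return -R.T@d["t"], R.T@k
def plane(d,u,v,z):
    c,k=ray(d,u,v); return c+k*(z-c[2])/k[2]
def tri(*obs):
    A=np.zeros((3,3));b=np.zeros(3)
    for d,u,v in obs:
        c,k=ray(d,u,v);k=k/np.linalg.norm(k);P=np.eye(3)-np.outer(k,k);A+=P;b+=P@c
    return np.linalg.solve(A,b)
def proj(d,X):
    p=d["mtx"]@(d["R"]@np.asarray(X,float)+d["t"]);return p[:2]/p[2]
E
python3 - <<'E'
from h import *
S=dict(np.load("pics/side.npz"));T=dict(np.load("pics/top.npz"))
print("arr",tri((S,207,229),(T,163,184)),plane(T,163,184,.13))
print("collet",plane(T,353,185,.096),plane(S,289,134,.096))
for p in((157,144),(124,142),(111,190)):print("blk",plane(T,*p,.122))
hsv=cv2.cvtColor(T["pixels"],cv2.COLOR_RGB2HSV)
m=cv2.inRange(hsv,(3,150,40),(25,255,255));n,l,st,ce=cv2.connectedComponentsWithStats(m)
for i in range(1,n):
    if st[i,4]>300:
        pts=cv2.findNonZero((l==i).astype('u1'));r=cv2.minAreaRect(pts);print(st[i],r,[plane(T,*p,.03).round(4).tolist() for p in cv2.boxPoints(r)])
big=[]
for d,c in((T,(165,187)),(T,(353,185)),(S,(208,245)),(S,(289,140))):
    x,y=c;q=d["pixels"][y-35:y+35,x-45:x+45,::-1];big.append(cv2.resize(q,None,fx=4.4,fy=4.2,interpolation=cv2.INTER_CUBIC))
cv2.imwrite("pics/crops.png",np.vstack([np.hstack(big[:2]),np.hstack(big[2:])]))
E
```

```text
arr [0.60076701 0.26230409 0.12462352] [0.59813985 0.26069864 0.13      ]
collet [ 0.59560118 -0.12197108  0.096     ] [ 0.59732996 -0.12183581  0.096     ]
blk [0.68126265 0.2752564  0.122     ]
blk [0.68635121 0.34118026 0.122     ]
blk [0.589252   0.36385904 0.122     ]
[ 153  175   35   98 2654] ((170.00086975097656, 223.57777404785156), (96.92733764648438, 33.07573699951172), 89.36341094970703) [[0.6355, 0.3012, 0.03], [0.6352, 0.2289, 0.03], [0.4259, 0.2256, 0.03], [0.4266, 0.2953, 0.03]]
[388 183  35  20 342] ((405.2742614746094, 192.4669952392578), (34.010337829589844, 18.072248458862305), 2.602562189102173) [[0.5703, -0.2138, 0.03], [0.6105, -0.2185, 0.03], [0.6058, -0.2941, 0.03], [0.5655, -0.2888, 0.03]]
[453 189  19  31 406] ((462.0, 204.0), (30.0, 18.0), 90.0) [[0.5939, -0.3609, 0.03], [0.5932, -0.4013, 0.03], [0.5267, -0.3944, 0.03], [0.5274, -0.3546, 0.03]]
```

View pics/crops.png

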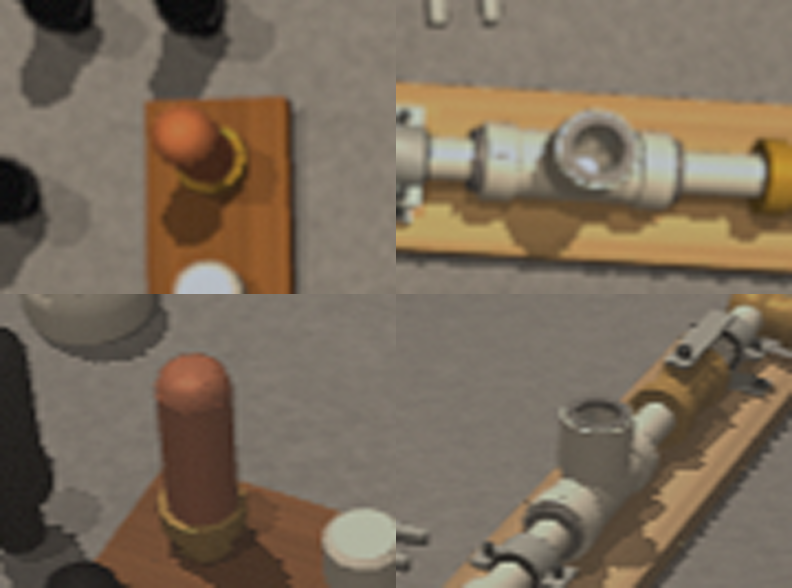

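The crops show the mouth ring centred at about top (352.8,185.7) and side (290,134). The arrester stands upright in the tray's +x place. I'll take wrist views over both.

```bash
python3 - <<'E'
from cell import r,jaws,optics
from h import *
dn=lambda s:np.array([[s,0,0],[0,0,s],[0,-1,0]],float)  # cols x=(s,0,0) y=(0,0,-1) z=(0,s,0)
for s in(1,-1):
    for p in([.601,.262,.26],[.596,-.122,.26]):print(s,p,r.inverse_kinematics(np.array(p),dn(s)))
im=[]
for k,p in(("tee",[.55,-.122,.30]),("arr",[.55,.262,.30])):
    r.move_ptp(np.array(p),dn(1)); r.pause(.3); d=optics.read_camera("wrist");np.savez(f"pics/w{k}.npz",**d);im.append(d["pixels"][:,:,::-1])
    print(k,-d["R"].T@d["t"],r.read_state()["tool_pos"],r.read_state()["clock"])
    for X in([.596,-.122,.096],[.601,.262,.13],[.601,.262,.054]):print(proj(d,X))
cv2.imwrite("pics/wr.png",cv2.resize(np.hstack(im),(800,300)))
E
```

```text
1 [0.601, 0.262, 0.26] [ 1.98638665e+01  2.30224871e+01  7.35272740e+01 -2.54444375e-14
  8.34502389e+01 -7.01361335e+01]
1 [0.596, -0.122, 0.26] [-1.55461496e+01  1.91383326e+01  7.96789832e+01 -2.54444375e-14
  8.11826842e+01 -1.05546150e+02]
-1 [0.601, 0.262, 0.26] [ 1.98638665e+01  2.30224871e+01  7.35272740e+01 -2.54444375e-14
  8.34502389e+01  1.09863866e+02]
-1 [0.596, -0.122, 0.26] [-1.55461496e+01  1.91383326e+01  7.96789832e+01 -2.54444375e-14
  8.11826842e+01  7.44538504e+01]
tee [ 0.47593378 -0.12312662  0.44244006] [ 0.5498981  -0.12245482  0.29996038] 2.3667
[256.48055508 207.16608896]
[633.51763571 222.35768165]
[566.03280992 199.56112399]
arr [0.47639369 0.26055382 0.44257456] [0.55027839 0.26126013 0.30004537] 4.15
[-87.44922538 207.12879645]
[256.97407829 222.17091317]
[256.68844512 199.40851035]
```

View pics/wr.png

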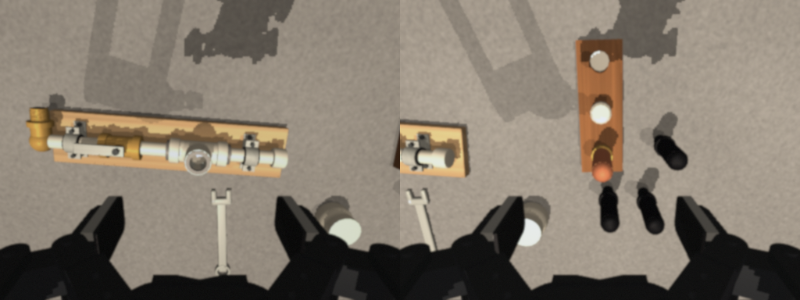

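Wrist views: the tee mouth is at about (198,160) of the left panel and the crown at (602,172) of the right, both within about 2 px of the prediction. I'll refine these with circle fits.

```bash
python3 - <<'E'
from h import *
W=dict(np.load("pics/wtee.npz"));A=dict(np.load("pics/warr.npz"));T=dict(np.load("pics/top.npz"));S=dict(np.load("pics/side.npz"))
def circ(d,u,v,h,r0,r1,z):
    g=cv2.cvtColor(d["pixels"],cv2.COLOR_RGB2GRAY)[v-h:v+h,u-h:u+h];g=cv2.resize(g,None,fx=4,fy=4,interpolation=cv2.INTER_CUBIC)
    c=cv2.HoughCircles(g,cv2.HOUGH_GRADIENT,1,10,param1=80,param2=12,minRadius=4*r0,maxRadius=4*r1)
    for x,y,rr in (c[0][:4] if c is not None else []):
        X=u-h+(x+.5)/4-.5,v-h+(y+.5)/4-.5;print(np.round(X,1),rr/4,plane(d,*X,z).round(4))
print("f",W["mtx"][0,0])
circ(W,254,205,30,8,28,.096);print();circ(T,353,186,25,5,16,.096)
for n,d,c in(("w",A,(257,200)),("t",T,(165,187)),("s",S,(208,248))):
    hsv=cv2.cvtColor(d["pixels"],cv2.COLOR_RGB2HSV)
    u,v=c;q=hsv[v-30:v+40,u-25:u+25]
    # copper: lower hue than tray wood
    m=((q[...,0]<9)|(q[...,0]>172))&(q[...,1]>90)
    nn,l,st,ce=cv2.connectedComponentsWithStats(m.astype('u1'));i=1+st[1:,4].argmax();x,y,w,h,a=st[i]
    print(n,"copper box",x+u-25,y+v-30,w,h,a,"cen",ce[i]+[u-25,v-30])
    m=(abs(q[...,0].astype(int)-23)<5)&(q[...,1]>120);ys,xs=np.nonzero(m);print(" brass",len(xs),xs.min()+u-25 if len(xs) else 0,xs.max()+u-25 if len(xs) else 0)
E
```

```text
f 328.78544715329656
[252.8 208.2] 10.55 [ 0.5973 -0.1262  0.096 ]
[252.8 211. ] 20.2 [ 0.6005 -0.1262  0.096 ]
[252.2 204. ] 14.15 [ 0.5923 -0.1267  0.096 ]
[254.8 204.8] 14.125 [ 0.5932 -0.1239  0.096 ]

[353.5 184.8] 5.75 [ 0.5961 -0.123   0.096 ]
[356.  189.8] 15.575 [ 0.5856 -0.1276  0.096 ]
[353.8 187.2] 7.7 [ 0.5909 -0.1232  0.096 ]
[352.8 190. ] 12.975 [ 0.5852 -0.1209  0.096 ]Traceback (most recent call last):
  File "<stdin>", line 15, in <module>
ValueError: attempt to get argmax of an empty sequence
```

```bash
python3 - <<'E'
from h import *
W=dict(np.load("pics/wtee.npz"));A=dict(np.load("pics/warr.npz"))
q=[]
for d,(u,v) in((W,(254,205)),(A,(257,208))):
    q.append(cv2.resize(d["pixels"][v-30:v+30,u-25:u+25,::-1],None,fx=8,fy=8,interpolation=cv2.INTER_CUBIC))
cv2.imwrite("pics/wc.png",np.hstack(q))
for u,v in((165,182),(168,192)):
    T=np.load("pics/top.npz")["pixels"];print(cv2.cvtColor(T[v:v+1,u-8:u+14],cv2.COLOR_RGB2HSV)[0].tolist())
E
```

```text
[[11, 174, 186], [11, 173, 187], [12, 166, 187], [13, 164, 187], [12, 165, 186], [12, 170, 186], [11, 175, 187], [11, 172, 182], [11, 177, 166], [11, 175, 149], [11, 173, 128], [10, 165, 105], [13, 167, 101], [18, 175, 130], [19, 181, 148], [16, 177, 141], [14, 174, 133], [13, 175, 130], [14, 176, 132], [14, 173, 137], [14, 177, 144], [14, 176, 145]]
[[15, 167, 96], [14, 168, 73], [11, 169, 65], [10, 166, 66], [10, 157, 65], [11, 162, 66], [10, 155, 66], [10, 162, 66], [11, 164, 67], [11, 161, 65], [10, 162, 63], [10, 147, 64], [17, 178, 99], [19, 187, 154], [20, 189, 146], [18, 170, 69], [14, 178, 90], [13, 173, 124], [13, 173, 125], [14, 177, 124], [14, 178, 122], [14, 177, 118]]
```

View pics/wc.png

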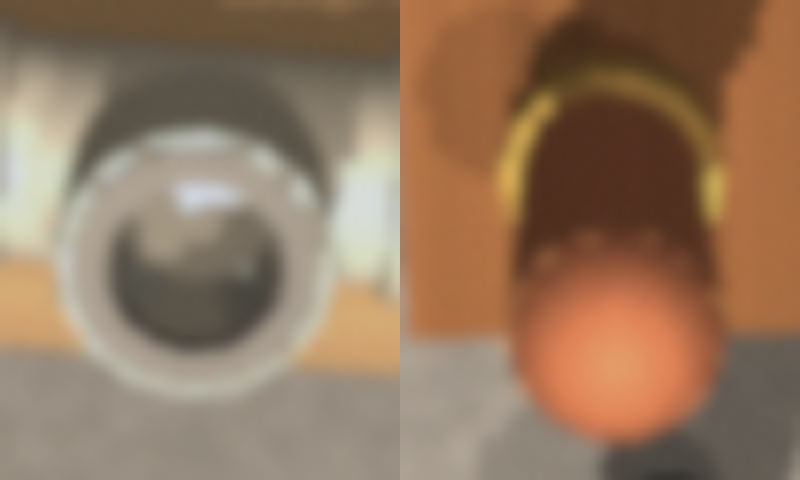

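Left crop: the ring centre is (196,264), giving wrist pixel (253.1,207.6). Right crop: the collar centre is at u≈258.1. The cameras disagree by up to 4 mm at the tee, so I'll grasp now and then measure the arrester against the mouth within the same images.

```bash
python3 - <<'E'
from cell import r,jaws,optics
from h import *
R=np.array([[1,0,0],[0,0,1],[0,-1,0]],float)
st=lambda:r.read_state()
jaws.grip(.7); r.move_ptp(np.array([.603,.2632,.19]),R); r.move_linear(np.array([.603,.2632,.075]),velocity=.12)
r.pause(.2);f0=st()["ft_force"];print("pre",f0,st()["tool_pos"])
jaws.grip(0.0);s=st();print("grip",s["grip_width"],s["ft_force"])
r.move_linear(np.array([.603,.2632,.27]),velocity=.12);r.pause(.3);s=st();print("lift",s["grip_width"],s["ft_force"],s["wrist_torque"])
r.move_linear(np.array([.596,-.123,.20]),velocity=.2);r.pause(.5)
s=st();print(s["grip_width"],s["ft_force"],s["tool_pos"],s["clock"])
im=[]
for n in("wrist","top","side"):
    d=optics.read_camera(n);np.savez(f"pics/{n}1.npz",**d)
    u,v=proj(d,[.596,-.123,.13]).astype(int);print(n,u,v)
    if n=="wrist":u,v=256,230
    h=70 if n=="wrist" else 35
    u0=max(u-h,0);v0=max(v-h,0);print("origin",u0,v0,h)
    im.append(cv2.resize(d["pixels"][v0:v0+2*h,u0:u0+2*h,::-1],(400,400) if 0 else (266,266),interpolation=cv2.INTER_CUBIC))
    cv2.imwrite(f"pics/{n}1.png",d["pixels"][:,:,::-1])
cv2.imwrite("pics/c1.png",np.hstack(im))
E
```

```text
pre [-0.04409805  0.57897674  0.76545322] [0.60354417 0.26340233 0.07590636]
grip 0.32888350074388295 [-0.51289223  0.91909632  3.31711674]
lift 0.32436796538078855 [ 0.30852292 -0.48825687 -1.55619273] [-0.02244887 -0.04437194  0.02051327]
0.3214984078290467 [ 0.00941311  0.10892783 -2.36384286] [ 0.59600673 -0.12293298  0.20000557] 11.4833
wrist 256 207
origin 186 160 70
top 357 181
origin 322 146 35
side 290 121
origin 255 86 35
```

View pics/c1.png

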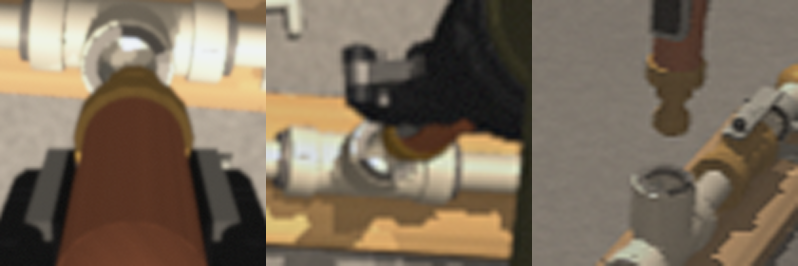

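The wrist crop shows the spigot centred at about x 133.5 against the mouth at 128, so the tee lies about 2 mm further in -y. I'll shift, descend to about 10 mm above the rim and look again, with larger crops.

```bash
python3 - <<'E'
from cell import r,jaws,optics
from h import *
r.move_linear(np.array([.5965,-.1252,.173]),velocity=.06);r.pause(.5)
print(r.read_state()["ft_force"],r.read_state()["clock"],r.read_state()["tool_pos"])
im=[]
for n,h,c in(("wrist",40,None),("side",25,None)):
    d=optics.read_camera(n);np.savez(f"pics/{n}2.npz",**d)
    u,v=proj(d,[.5965,-.1252,.10]).round().astype(int);v-= (0 if n=="wrist" else 5)
    print(n,"origin",u-h,v-h,"scale",400/(2*h), "pred rim",proj(d,[.5965,-.1252,.096]),"pred bottom",proj(d,[.5965,-.1252,.106]))
    im.append(cv2.resize(d["pixels"][v-h:v+h,u-h:u+h,::-1],(400,400),interpolation=cv2.INTER_CUBIC))
cv2.imwrite("pics/c2.png",np.hstack(im))
E
```

```text
[-0.16495455  0.08848387 -1.8685239 ] 12.7333 [ 0.59655926 -0.12519963  0.17318002]
wrist origin 216 166 scale 5.0 pred rim [256.27148846 204.07171034] pred bottom [256.30992748 208.79635218]
side origin 265 102 scale 8.0 pred rim [289.82734212 133.39841775] pred bottom [290.14097495 129.68611835]
```

View pics/c2.png

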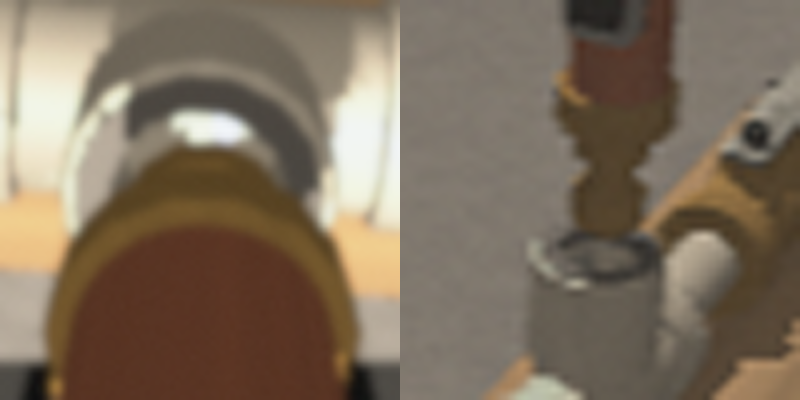

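y looks aligned: the ring is centred at x 201 and the collar at 202. In the side crop the ring centre is 595 and the spigot about 607, so the arrester sits roughly 2.5 mm short in x in the grip. I'll measure that numerically.

```bash
python3 - <<'E'
from h import *
W=dict(np.load("pics/wrist2.npz"));S=dict(np.load("pics/side2.npz"))
t=np.linspace(0,2*np.pi,73)
def circ(d,x,y,z,r,o,s):
    p=np.array([proj(d,[x+r*np.cos(a),y+r*np.sin(a),z]) for a in t]);p=(p-o+.5)*s-.5
    return p[:,0].min().round(1),p[:,0].max().round(1),p[:,1].min().round(1),p[:,1].max().round(1)
for x in(.594,.5965,.599):
    print(x,"W barrel@.152",circ(W,x,-.1252,.152,.0145,np.array([216,166]),5),"collar .152",circ(W,x,-.1252,.152,.0175,np.array([216,166]),5),"rim",circ(W,x,-.1252,.096,.02,np.array([216,166]),5))
    print("   S rim",circ(S,x,-.1252,.096,.02,np.array([265,102]),8),"nose",circ(S,x,-.1252,.109,.011,np.array([265,102]),8),"collar",circ(S,x,-.1252,.146,.0175,np.array([265,102]),8))
E
```

```text
0.594 W barrel@.152 (np.float64(70.3), np.float64(339.1), np.float64(209.0), np.float64(457.2)) collar .152 (np.float64(42.5), np.float64(366.9), np.float64(181.9), np.float64(481.6)) rim (np.float64(61.0), np.float64(345.7), np.float64(36.6), np.float64(307.6))
   S rim (np.float64(141.7), np.float64(278.7), np.float64(221.3), np.float64(293.1)) nose (np.float64(175.5), np.float64(251.5), np.float64(198.5), np.float64(237.6)) collar (np.float64(161.4), np.float64(285.3), np.float64(74.3), np.float64(134.8))
0.5965 W barrel@.152 (np.float64(70.8), np.float64(338.6), np.float64(231.3), np.float64(477.6)) collar .152 (np.float64(43.2), np.float64(366.3), np.float64(204.5), np.float64(501.7)) rim (np.float64(61.4), np.float64(345.3), np.float64(54.3), np.float64(323.6))
   S rim (np.float64(133.7), np.float64(270.6), np.float64(219.4), np.float64(291.1)) nose (np.float64(167.4), np.float64(243.4), np.float64(196.6), np.float64(235.7)) collar (np.float64(153.2), np.float64(277.0), np.float64(72.4), np.float64(132.9))
0.599 W barrel@.152 (np.float64(71.4), np.float64(338.0), np.float64(253.5), np.float64(497.7)) collar .152 (np.float64(43.8), np.float64(365.6), np.float64(226.9), np.float64(521.7)) rim (np.float64(61.9), np.float64(344.8), np.float64(72.0), np.float64(339.6))
   S rim (np.float64(125.8), np.float64(262.5), np.float64(217.6), np.float64(289.1)) nose (np.float64(159.4), np.float64(235.2), np.float64(194.8), np.float64(233.8)) collar (np.float64(144.9), np.float64(268.6), np.float64(70.6), np.float64(131.0))
```

Wrist gives dx ≈ +1 mm and side ≈ +2.9 mm, with dy ≈ 0. I'll take +1.8 mm, enter the mouth under force watch, and centre by touch in the loose part of the bore.

```bash
cat >> h.py <<'E'
from cell import r
def force(n=4):
    f=[]
    for _ in range(n): f.append(r.read_state()["ft_force"]); r.pause(.02)
    return np.mean(f,0)
def go(p,v=.03): r.move_linear(np.array(p,float),velocity=v)
E
python3 - <<'E'
from h import *
x,y=.5983,-.1253
go([x,y,.173]);r.pause(.2);b=force(8);print("base",b)
ok=True
for z in np.arange(.169,.1539,-.002):
    go([x,y,z]);f=force(2)-b;print(round(z,4),f.round(2))
    if np.abs(f).max()>4: ok=False;print("contact");break
if ok:
    c=[x,y]
    for ax in(0,1):
        lim=[]
        for s in(1,-1):
            p=list(c)
            for k in range(1,12):
                p[ax]=c[ax]+s*.0004*k;go([*p,z],.02);f=force(2)-b
                if abs(f[ax])>2.5:break
            lim.append(p[ax]);print(ax,s,k,f.round(2));go([*c,z],.03)
        c[ax]=np.mean(lim)
        go([*c,z])
    print("centre",c,(force()-b).round(2))
print(r.read_state()["clock"],r.read_state()["tool_pos"])
E
```

```text
base [ 0.00699746 -0.00739674 -1.33545034]
0.169 [-0.46 -0.57 -0.65]
0.167 [-1.   -0.48 -0.22]
0.165 [-0.19  0.25 -0.37]
0.163 [-0.07 -0.39 -0.08]
0.161 [-0.63 -0.17 -0.45]
0.159 [ 0.3  -0.21 -0.59]
0.157 [ 0.14 -0.22 -0.29]
0.155 [-0.16 -0.09 -0.32]
0 1 7 [-3.42 -0.2   0.74]
0 -1 9 [ 3.81  0.54 -0.45]
1 1 6 [-0.38 -4.24 -0.23]
1 -1 8 [ 0.86  3.56 -0.24]
centre [np.float64(0.5979000000000001), np.float64(-0.1257)] [ 0.18 -0.18 -0.48]
25.8083 [ 0.59789052 -0.12597258  0.15497971]
```

```bash
python3 - <<'E'
from h import *
x,y=.5979,-.1257; base=-1.8
z=.155;log=[]
while z>.124:
    st=.002 if z>.1365 else .0008
    z-=st;go([x,y,z],.025);f=force(2);F=f[2]-base;log.append((round(z*1e3,1),round(F,1),*f[:2].round(1)))
    if F>22 or (z<.134 and F>15): print("stop");break
print(*log,sep="\n")
s=r.read_state();print(s["clock"],s["tool_pos"],s["grip_width"])
E
```

```text
stop
(153.0, np.float64(0.2), np.float64(-0.3), np.float64(0.4))
(151.0, np.float64(-0.1), np.float64(0.4), np.float64(-0.1))
(149.0, np.float64(-0.1), np.float64(-0.4), np.float64(-0.0))
(147.0, np.float64(3.0), np.float64(-0.4), np.float64(-0.1))
(145.0, np.float64(8.0), np.float64(-1.4), np.float64(0.5))
(143.0, np.float64(10.6), np.float64(-1.5), np.float64(0.3))
(141.0, np.float64(12.2), np.float64(-1.4), np.float64(0.2))
(139.0, np.float64(4.9), np.float64(-0.2), np.float64(0.0))
(137.0, np.float64(4.9), np.float64(1.7), np.float64(-0.5))
(135.0, np.float64(3.1), np.float64(1.8), np.float64(-0.6))
(134.2, np.float64(0.0), np.float64(-0.2), np.float64(0.5))
(133.4, np.float64(0.0), np.float64(-0.6), np.float64(-0.2))
(132.6, np.float64(0.6), np.float64(0.5), np.float64(0.3))
(131.8, np.float64(0.2), np.float64(0.1), np.float64(-0.5))
(131.0, np.float64(2.5), np.float64(-0.2), np.float64(0.2))
(130.2, np.float64(6.1), np.float64(-1.2), np.float64(-0.2))
(129.4, np.float64(10.3), np.float64(-1.6), np.float64(-0.0))
(128.6, np.float64(12.4), np.float64(-2.4), np.float64(0.9))
(127.8, np.float64(15.1), np.float64(-2.5), np.float64(0.6))
31.1917 [ 0.59842297 -0.12576893  0.12987816] 0.3248823408594074
```

It clicked at TCP z ≈ 0.1345 and seated on the stop, with the force rising from about 0.131. Next comes the proof pull.

```bash
python3 - <<'E'
from h import *
x,y=.5979,-.1257; base=-1.8; r.pause(.3)
print("push",force(3)[2]-base)
z=.133;log=[];hold=0;t0=None
go([x,y,z],.02)
while z<.146:
    P=base-force(2)[2];t=r.read_state()["clock"];log.append((round(t,2),round(z*1e3,2),round(P,1),round(r.read_state()["tool_pos"][2]*1e3,2)))
    if abs(P-18)<2:
        t0=t0 or t
        if t-t0>1.6:break
        r.pause(.15);continue
    dz=np.clip((18-P)/4.5*1e-3*.8,-.001,.001); z+=dz;go([x,y,z],.015)
    if P<1 and z>.142:print("no hold");break
print(*log,sep="\n")
z0=.1315;go([x,y,z0],.015);r.pause(.2);f=force(4);s=r.read_state();print("settled",f-[0,0,base],s["clock"],s["tool_pos"])
E
```

```text
push 14.75517857706315
(31.98, 133.0, np.float64(-0.3), np.float64(132.22))
(32.27, np.float64(134.0), np.float64(-0.6), np.float64(133.77))
(32.55, np.float64(135.0), np.float64(4.5), np.float64(134.43))
(32.83, np.float64(136.0), np.float64(9.9), np.float64(135.13))
(33.12, np.float64(137.0), np.float64(16.5), np.float64(135.91))
(33.3, np.float64(137.0), np.float64(18.5), np.float64(136.14))
(33.48, np.float64(137.0), np.float64(20.1), np.float64(136.32))
(33.77, np.float64(136.64), np.float64(20.6), np.float64(136.36))
(34.05, np.float64(136.17), np.float64(19.0), np.float64(136.19))
(34.23, np.float64(136.17), np.float64(18.3), np.float64(136.17))
(34.42, np.float64(136.17), np.float64(19.3), np.float64(136.13))
(34.6, np.float64(136.17), np.float64(19.1), np.float64(136.12))
(34.78, np.float64(136.17), np.float64(18.6), np.float64(136.1))
settled [-0.14014295  0.07812783 -0.35856905] 35.5083 [ 0.59881688 -0.12594581  0.1322688 ]
```

The pull held at 16.5–20.6 N for about 1.7 s. Now I'll settle it, release, retreat and check.

```bash
python3 - <<'E'
from h import *
from cell import jaws,optics
go([.5979,-.1257,.1308],.015);r.pause(.3);print(force(4)+[0,0,1.8])
jaws.grip(.7);r.pause(.2);print(force(3),r.read_state()["grip_width"])
go([.5979,-.1257,.23],.08);go([.45,-.1257,.30],.15);r.pause(.3);print(force(3),r.read_state()["clock"])
im=[]
for n in("side","top"):
    d=optics.read_camera(n);cv2.imwrite(f"pics/{n}9.png",d["pixels"][:,:,::-1]);im.append(d["pixels"][:,:,::-1])
    for X in([.5975,-.1257,.064+.122],[.5975,-.1257,.098]):print(n,proj(d,X))
    d0=np.load(f"pics/{n}.npz")["pixels"]
cv2.imwrite("pics/end.png",np.hstack([cv2.resize(im[0][60:300,100:360],(400,369)),cv2.resize(im[1][60:300,100:360],(400,369))]))
E
```

```text
[ 1.03693477 -0.28128573  3.34166789]
[-0.13530916  0.01091331  0.29428568] 0.700702392528465
[-0.08542976 -0.21630494  0.11727382] 39.7667
side [292.45397858  97.96873234]
side [289.56060976 132.46302566]
top [366.70634257 175.78972648]
top [354.98932925 183.89414493]
```

View pics/end.png

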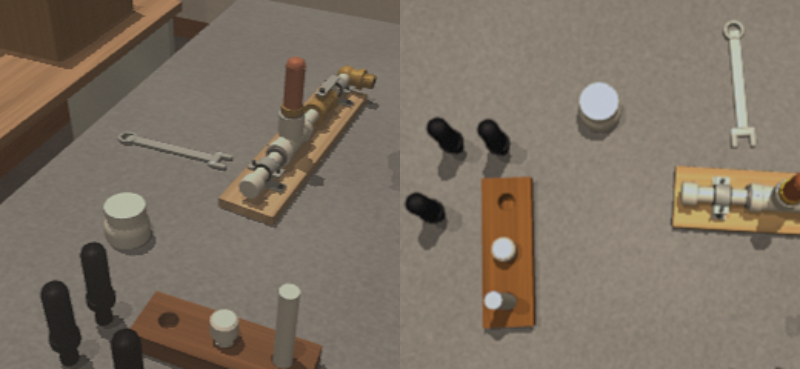

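The final picture shows the arrester upright in the tee. Its crown is at side pixel (292,98), against (292.5,98) predicted for home. The stop end, stub, wrench and pot are where they were, and the gripper is clear.

```bash
python3 -c "
from cell import ticket
print(ticket.finish_job())"
```

```text
the job is handed in; nothing more can be done
None
```

The arrester is standing locked in the tee, fully home and released, and I handed the job in at about 40 s on the robot's clock. The hand-in gives no verdict, so what follows is from my own readings.

- **Insertion:** the push peaked at about 12 N on the segments and dropped to zero at the click. I then seated it on the stop with about 15 N.
- **Proof pull:** my readings stayed at 16.5–20.6 N without a break for about 1.7 s, after a free rise of roughly 2.5–3 mm. I then let it settle back with about 3 N downward and opened the jaws.
- **Load on the tee:** no reading passed 21 N, against the 35 N limit.
- **Final picture:** the arrester is upright with its crown within about 1 px of where it should be when home. The stop end, pipe stub, wrench, grease pot and black look-alikes show no visible movement, judged by eye. The robot is clear and reads about 0 N.

**Camera disagreement:** the views differed by up to about 4 mm on the tee's y position and about 2 mm on the arrester-to-mouth x offset. I settled it by touching the bore walls with the spigot, which put the centre at (0.598, -0.126). The forces are wrist readings corrected with an estimated 1.8 N for the arrester's weight, so they could be off by about 0.5 N.

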